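Next rice-ball tray out for refilling

TASK

The rice-ball tray that was left standing part way out has been refilled: push it gently back home with your fingertips, flush with the front of the display base, and draw the nearly sold-out tray (the one with a single rice ball left) all the way out to its stop, ready for refilling, by hooking a fingertip behind its front lip. Do not pinch the lips, slam the trays or lift anything; the rice balls stay lying flat in their trays, and the third tray and everything else on the counter stay where they are.

Things in the scene. Friction and masses are not known exactly. Their poses are not given: they have to be found in the camera images.
- tray_full (a joint): how far the refilled tray (three rice balls in it) that has been left standing part way out is drawn out, in m: 0 = home at its stop (front flush with the base's front edge), 0.120 = fully out at its stop. Slides along the x axis of lip_full with 1 to 3 N of friction; no spring or catch, stays where it is left, cannot leave its rails.
- lip_full (a point): upright front lip of the refilled tray (three rice balls in it) that has been left standing part way out: white plastic, 100 mm wide (y), 5 mm thick (x). Origin: middle of its top edge, half-way through the thickness, 60 mm above the counter and 33 mm above the tray's floor; moves with the tray. A 3 mm ticket strip covers its outer (-x) face. x points level into the tray (home), drawing out is -x; z up.
- tray_low (a joint): how far the nearly sold-out tray (a single rice ball left, at least 50 mm behind the lip) is drawn out, in m: 0 = home at its stop (front flush with the base's front edge), 0.120 = fully out at its stop. Slides along the x axis of lip_low with 1 to 3 N of friction; no spring or catch, stays where it is left, cannot leave its rails.
- lip_low (a point): upright front lip of the nearly sold-out tray (a single rice ball left, at least 50 mm behind the lip): white plastic, 100 mm wide (y), 5 mm thick (x). Origin: middle of its top edge, half-way through the thickness, 60 mm above the counter and 33 mm above the tray's floor; moves with the tray. A 3 mm ticket strip covers its outer (-x) face. x points level into the tray (home), drawing out is -x; z up.
- tray_shut (a joint): how far the other stocked tray (three rice balls), which is home and stays home is drawn out, in m: 0 = home at its stop (front flush with the base's front edge), 0.120 = fully out at its stop. Slides along the x axis of lip_shut with 1 to 3 N of friction; no spring or catch, stays where it is left, cannot leave its rails.
- lip_shut (a point): upright front lip of the other stocked tray (three rice balls), which is home and stays home: white plastic, 100 mm wide (y), 5 mm thick (x). Origin: middle of its top edge, half-way through the thickness, 60 mm above the counter and 33 mm above the tray's floor; moves with the tray. A 3 mm ticket strip covers its outer (-x) face. x points level into the tray (home), drawing out is -x; z up.
- ball_full0: triangular rice ball with a seaweed band, lying flat in the refilled tray (three rice balls in it) that has been left standing part way out; 73 x 67 mm, 34 mm thick, about 110 g, loose; origin under its middle, z up
- ball_full1: triangular rice ball with a seaweed band, lying flat in the refilled tray (three rice balls in it) that has been left standing part way out; 73 x 67 mm, 34 mm thick, about 110 g, loose; origin under its middle, z up
- ball_full2: triangular rice ball with a seaweed band, lying flat in the refilled tray (three rice balls in it) that has been left standing part way out; 73 x 67 mm, 34 mm thick, about 110 g, loose; origin under its middle, z up
- ball_shut0: bystander: triangular rice ball with a seaweed band, lying flat in the other stocked tray (three rice balls), which is home and stays home; 73 x 67 mm, 34 mm thick, about 110 g, loose; origin under its middle, z up
- ball_shut1: bystander: triangular rice ball with a seaweed band, lying flat in the other stocked tray (three rice balls), which is home and stays home; 73 x 67 mm, 34 mm thick, about 110 g, loose; origin under its middle, z up
- ball_shut2: bystander: triangular rice ball with a seaweed band, lying flat in the other stocked tray (three rice balls), which is home and stays home; 73 x 67 mm, 34 mm thick, about 110 g, loose; origin under its middle, z up
- ball_low: triangular rice ball with a seaweed band, lying flat in the nearly sold-out tray (a single rice ball left, at least 50 mm behind the lip); 73 x 67 mm, 34 mm thick, about 110 g, loose; origin under its middle, z up
- ball_plate: bystander: the same kind of rice ball lying on the plate
- plate: bystander: white round plate, 150 mm across, 16 mm high, origin under its middle
- stapler: bystander: red and black stapler, 125 x 30 x 45 mm, origin under its middle
- tongs: bystander: steel serving tongs lying flat, about 225 mm long, 50 mm wide, 14 mm high, origin underneath
- sanitiser: bystander: clear bottle with a white cap, 64 mm across, 170 mm tall, origin under its middle
- mug: bystander: blue mug, 76 mm across, 85 mm tall, origin under its middle
- pager: bystander: cream guest pager lying flat, 105 x 34 x 24 mm, origin under its middle
- stand: low wooden display base the three trays slide in, fixed to the counter: 336 mm wide (y), 285 mm deep (x), board 12 mm thick, sides 46 mm high, rear panel 70 mm high; trays at 108 mm spacing, each 256 x 94 mm inside, side walls 43 mm above the counter. Origin on the counter under the middle of its front edge; x points to its rear panel, the trays draw out towards -x.
Things that resemble listed ones, but are neither listed nor needed, are in the scene too. What is shaped like the ball_low but blue or red is not meant.

How it is judged:
By the outcome, as a careful person would: the job done as asked, in the order asked, and still so for the second after the job is handed in, with the robot touching nothing.
It also fails if it takes over 42 s, if anything falls off the work surface, if the arm or the gripper's body presses on something with over 40 N, if the wrist force passes 120 N, or if a joint passes its speed limit or range.

ROBOT

A 7-joint arm with a two-finger parallel gripper is mounted at the origin on the work surface. World frame = base frame: x ahead of the robot, y to its left, z up, the work surface at z = 0. Lengths are in m, angles in rad, forces in N, time in s.
With the tool pointing down it reaches from about 0.35 to 0.9 m from the base axis. Payload 19.9 kg.
Tool frame: the origin (TCP) lies midway between the tips of the shut fingers; the grasp point (between the pads) lies 19 mm behind it; z points along the fingers, y is the line along which they close (so a half turn about z gives the same grasp; the last joint's range is limited). The gripper opens to 85 mm and grips with 20 to 120 N. Pads are 22 mm wide; open, the fingers measure 114 mm over their backs; the gripper's body (76 mm by 85 mm) begins 54 mm behind the grasp point. The pads swing forward as they close: fully open they stand 13 mm farther back than shut.
Start: joints at [-1.306, 0.417, -0.01, 1.614, 0.005, 1.111, -0.053], TCP at [0.188, 0.596, 0.231] pointing down, gripper open.
Joint ranges: [-2.81, 2.81], [-0.39, 2.02], [-1.27, 1.25], [0.06, 2.57], [-1.19, 4.33], [0.19, 2], [-2.82, 2.82]. Speed limits (rad/s): [1.89, 1.89, 2.39, 2.39, 3.01, 3.01, 3.01].

INTERFACE

Orientations are given as a rotation vector (axis times angle).
In Python, from bench import r gives the robot as it stands. The module is installed in compiled form; this text tells all that it offers.
- The arm moves only by the shell command python3 -m creep 'ROWS' [OPENING] [FORCE]. ROWS is JSON, a list of rows, each a list of 4 numbers: the shift along the tool's x, y, z in m, then the turn about the tool's z in degrees. In form: [[x, y, z, twist], ...]. A call has 1 to 20 rows; each row shifts and turns the commanded pose from where the row before left it, along the tool's axes as they then stand; what a row does not reach is not made up. A row lasts 1/8 s, in which the tool goes at most 62.5 mm and 10.7 degrees, less where a joint would pass 70% of its speed; a pose out of reach is approached as far as the arm can. A call with a gripper value outside its range is refused whole. OPENING is the finger opening in m, from 0 to 0.0854, set as the call begins (- or left out, the last holds). The fingers move at their own pace and stop on an object; FORCE is the grip in N (left out, the last holds). Time passes only in rows, so rows that do not move let the fingers close. It gives the time, the measured TCP pose, the force, the opening and the grip force at its end, in the units of the state.
- r.read_state(): the state, without advancing time (a new reading comes with each control period).
- r.get_image(name): name is "scene" or "top"; returns a dict with "pixels" (400x640x3 uint8, blue, green, red), "vfov" (degrees; the focal length in pixels is half the picture's height over the tangent of half this angle, whatever the lens; pixels are square), "cx", "cy" (the principal point, pixels), "k1" (the pictures are not rectified: a ray, as slopes to the right and down, at radius r is drawn at 1 + k1 r^2 times it, then the intrinsics apply), "origin" and "attitude" of the camera in the world. Camera axes: x right, y up, looking along -z (the intrinsics and any distortion apply to the point x, -y, -z); pixel columns grow to the right and rows downward; lengths in m; the calibration is good to about 2 mm. A picture is of the moment at which its call begins. There is no depth.
- r.sign_off(): hands the job in; it is judged then, once.
Trained networks look in a picture, given as the dict that the camera call returned (one of the last four; its "shot" number tells which), for a name from the list of things; names that differ only in an ending like _2 or _b are one class to them, and where a whole thing is asked for, a point or a joint stands for the part that bears it (a point fixed in the world has none). Each returns a list of dicts, best first, with "score" (0 to 1); they miss things now and then, are a little off and sometimes report something else, mostly with a low value. They report only what shows in the picture. A call takes as long as a camera call. They do not tell look-alikes from the thing itself.
- r.masks_of(picture, name): "region" (400x640 bool, what is visible of it) and "rect" ([left, top, width, height] in pixels, round what is visible of it).
The state is a dict: "t": time; "q": joint angles; "qd": joint speeds; "tau": joint torques, N m; "tcp_pos": TCP position; "tool_rot": TCP orientation; "contact_force": force on the tool from outside, world axes, zero at the start; "torque": the same for the moment, N m; "grip_width": finger opening in m; "finger_force": force on a finger pad.
Only numpy, scipy, OpenCV 4.12 (cv2) and the standard library are available. Lean on these libraries where they do the work, as an engineer would, in place of code of your own. Each camera call takes 0.05 s, during which the arm holds its last target. There are 200 camera calls.

## Working session

There is one attempt and no reset: what is moved stays moved. The work goes in short steps, Python scripts to look and compute and a shell command to move; the robot and the scene stay as the last step left them, time stands still between calls to the robot, and variables do not carry over. Pictures are saved under pics/ and viewed, at most 10 in all, crops included, and the job is handed in when it is done.

```bash
mkdir -p pics; cat > h.py <<'E'
import numpy as np, cv2
from bench import r
from scipy.spatial.transform import Rotation as R
def K(p):
    h,w=p["pixels"].shape[:2]; f=h/2/np.tan(np.radians(p["vfov"])/2)
    return np.array([[f,0,p["cx"]],[0,f,p["cy"]],[0,0,1.]]), np.array([p["k1"],0,0,0.])
def att(p):
    a=np.array(p["attitude"],float)
    return a if a.shape==(3,3) else R.from_rotvec(a).as_matrix()
def pix2w(p,uv,z):
    k,d=K(p); n=cv2.undistortPoints(np.array(uv,float).reshape(-1,1,2),k,d).reshape(-1,2)
    ray=np.c_[n[:,0],-n[:,1],-np.ones(len(n))]@att(p).T; o=np.array(p["origin"])
    return o+ray*((z-o[2])/ray[:,2])[:,None]
def w2pix(p,X):
    k,d=K(p); c=(np.atleast_2d(X)-np.array(p["origin"]))@att(p)
    c=c*[1,-1,-1]; return cv2.projectPoints(c.reshape(-1,1,3),np.zeros(3),np.zeros(3),k,d)[0].reshape(-1,2)
E
python3 - <<'E'
from h import *
for n in("top","scene"):
    p=r.get_image(n); cv2.imwrite(f"pics/{n}0.png",p["pixels"]); print(n,p["attitude"],p["origin"],p["vfov"],p["k1"])
    for m in("stand","lip_full","lip_low","lip_shut","tray_low","ball_low"):
        print(m,[(round(x["score"],2),x["rect"]) for x in r.masks_of(p,m)[:6]])
s=r.read_state();print(s["tcp_pos"],s["tool_rot"],s["t"],s["grip_width"])
E
```

```text
top [ 0.08770853 -0.09908083 -1.55153736] [0.440696   0.02470936 1.04990485] 52.71221766343757 -0.05519430340695044
stand [(0.88, [276.0, 73.8, 153.2, 140.8])]
lip_full [(0.81, [357.6, 137.3, 58.1, 111.1])]
lip_low [(0.55, [280.5, 88.3, 59.2, 109.6])]
lip_shut [(0.92, [326.9, 95.0, 56.5, 109.2]), (0.21, [282.6, 85.3, 58.5, 111.0])]
tray_low [(0.92, [284.6, 87.0, 57.1, 105.1]), (0.71, [324.1, 93.4, 58.5, 110.8]), (0.57, [331.1, 167.4, 26.3, 26.0])]
ball_low [(0.91, [177.7, 122.8, 26.9, 27.4]), (0.9, [320.5, 262.0, 31.5, 25.0]), (0.89, [296.5, 124.3, 29.7, 26.9])]
scene [0.56712007 0.51331913 1.42889306] [ 1.3241478  -0.04475461  0.98113881] 51.003177162094495 -0.1045069897371363
stand [(0.53, [362.2, 155.4, 32.2, 12.1])]
lip_full [(0.85, [229.8, 179.9, 52.2, 85.7])]
lip_low [(0.6, [305.2, 207.5, 48.1, 96.4]), (0.48, [392.7, 177.0, 25.6, 21.5])]
lip_shut [(0.58, [262.7, 206.0, 49.9, 94.4])]
tray_low [(0.69, [302.1, 209.3, 51.7, 93.7]), (0.23, [280.3, 229.3, 29.1, 28.2]), (0.18, [244.5, 208.7, 27.7, 20.7])]
ball_low [(0.83, [430.9, 242.4, 24.2, 27.5]), (0.68, [289.3, 158.0, 18.6, 24.9]), (0.57, [315.6, 241.1, 29.8, 28.3])]
[0.18817152 0.59596717 0.23124918] [ 4.78489299e-01  3.10488881e+00 -1.58606735e-04] 0.7 0.08546067090625191
```

View pics/top0.png

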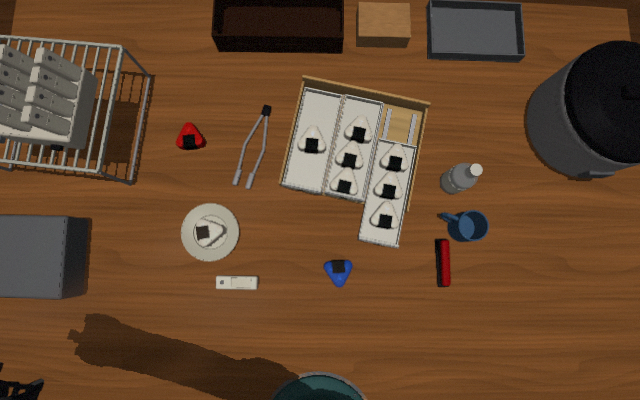

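View pics/scene0.png

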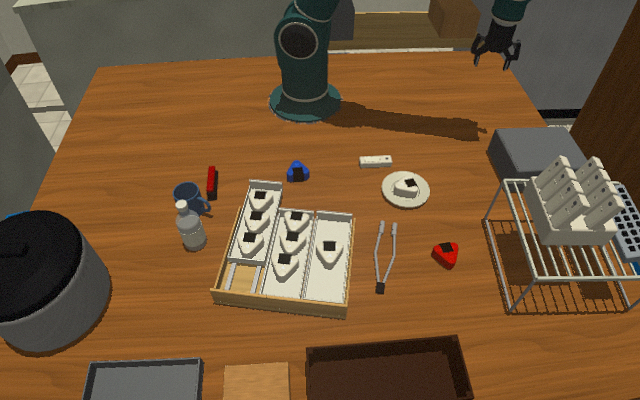

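The top view has the low tray at left (lip around px 281-328, 185-197), the shut tray in the middle, and the full tray at right standing out (lip around 360-398, 237-246). Next I'll enlarge the crop to find the lip edges.

```bash
python3 - <<'E'
from h import *
p=r.get_image("top"); 
c=p["pixels"][150:260,270:420]; cv2.imwrite("pics/crop1.png",cv2.resize(c,None,fx=5,fy=5,interpolation=cv2.INTER_CUBIC))
import pickle; pickle.dump(p,open("top.pkl","wb"))
E
```

```text
(no output)
```

View pics/crop1.png

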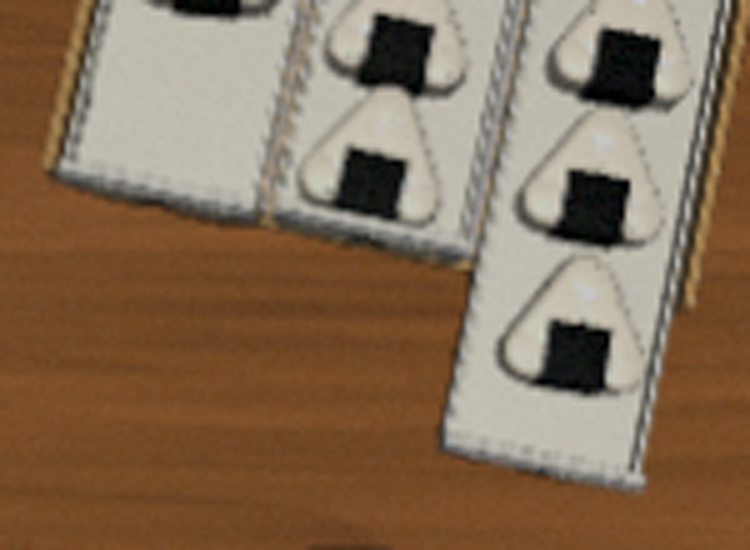

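The crop shows the full lip's top edge from about (443,440) to (645,482), and the low lip's from (52,173) to (260,213). Both are in crop pixels at 5x, offset (270,150).

```bash
python3 - <<'E'
from h import *
import pickle; p=pickle.load(open("top.pkl","rb"))
f=lambda a:np.array(a)/5+[270,150]-[.4,.4]
P=pix2w(p,[f(x) for x in[(443,443),(645,482),(52,173),(258,214),(275,214),(472,258)]],.06)
for i in(0,2,4):
    d=P[i]-P[i+1];print(P[i:i+2].round(4).tolist(),"mid",P[i:i+2].mean(0).round(4),"w",np.linalg.norm(d).round(4),"yaw",np.degrees(np.arctan2(-d[0],d[1])).round(2))
# stand: rear panel top corners z=.07 from picture
Q=pix2w(p,[(305,77),(429,103)],.07);d=Q[0]-Q[1];print(Q.round(4),np.linalg.norm(d),np.degrees(np.arctan2(-d[0],d[1])))
for m in("pager","plate","stapler","mug","sanitiser","tongs"):
    x=r.masks_of(r.get_image("top"),m)[:1]
    for e in x:
        v,u=np.nonzero(e["region"]);print(m,e["score"],pix2w(p,[(u.mean(),v.mean())],.02).round(3))
s=r.read_state();print(R.from_rotvec(s["tool_rot"]).as_matrix().round(3),s["t"])
E
```

```text
[[0.4796, -0.0914, 0.06], [0.462, -0.1908, 0.06]] mid [ 0.4708 -0.1411  0.06  ] w 0.101 yaw -10.01
[[0.6101, 0.1036, 0.06], [0.5913, 0.0009, 0.06]] mid [0.6007 0.0523 0.06  ] w 0.1044 yaw -10.36
[[0.5915, -0.0075, 0.06], [0.5712, -0.1054, 0.06]] mid [ 0.5814 -0.0565  0.06  ] w 0.1 yaw -11.68
[[ 0.8874  0.0469  0.07  ]
 [ 0.8254 -0.2704  0.07  ]] 0.32322764650228686 -11.065238708864454
pager 0.69 [[0.367 0.209 0.02 ]]
plate 0.7 [[0.49  0.282 0.02 ]]
stapler 0.95 [[ 0.424 -0.312  0.02 ]]
mug 0.64 [[ 0.519 -0.377  0.02 ]]
sanitiser 0.75 [[ 0.644 -0.364  0.02 ]]
tongs 0.89 [[0.71 0.18 0.02]]
[[-0.954  0.301  0.   ]
 [ 0.301  0.954 -0.   ]
 [-0.    -0.    -1.   ]] 1.35
```

```bash
python3 -m creep '[[0,0,0,-6.5],[-0.02,-0.036,0,0],[-0.0232,-0.0418,0,0],[-0.0232,-0.0418,0,0],[-0.0232,-0.0418,0,0],[-0.0232,-0.0418,0,0],[-0.0232,-0.0418,0,0],[-0.0232,-0.0418,0,0],[-0.0232,-0.0418,0,0],[-0.0232,-0.0418,0,0],[-0.0232,-0.0418,0,0],[-0.0232,-0.0418,0,0],[-0.0232,-0.0418,0,0],[-0.0232,-0.0418,0,0],[-0.0232,-0.0418,0,0],[-0.0232,-0.0418,0,0],[-0.0232,-0.0418,0,0],[0,0,0,0]]' 0
cat > w.py <<'E'
from h import *
s=r.read_state();t=np.array(s["tcp_pos"]);M=R.from_rotvec(s["tool_rot"]).as_matrix()
print(s["t"],t.round(4),"toolx yaw",np.degrees(np.arctan2(M[1,0],M[0,0])).round(2),"F",np.round(s["contact_force"],1),"w",s["grip_width"])
for n,P in(("full",(.4708,-.1411,.06)),("low",(.6007,.0523,.06))): print(n,"lip in tool axes",((np.array(P)-t)@M).round(4))
E
python3 w.py
```

```text
t: 3.6
tcp_pos: [0.423, -0.128, 0.2315]
tool_rot: [0.308, 3.126, -0.002]
contact_force: [-0.3, 0.2, -1.3]
grip_width: 0.0002
finger_force: 0.0
3.6 [ 0.423  -0.128   0.2315] toolx yaw 168.73 F [-0.3  0.2 -1.3] w 0.0001672255355040158
full lip in tool axes [-0.0494 -0.0032  0.1715]
low lip in tool axes [-0.139   0.2118  0.1712]
```

```bash
python3 -m creep '[[0,-0.001,0.03,0],[0,-0.002,0.04,0],[0,0,0.04,0],[0,0,0.04,0],[0,0,0.03,0],[0,0,0.008,0],[0,0,0,0]]'
python3 - <<'E'
from h import *
p=r.get_image("top"); cv2.imwrite("pics/crop2.png",cv2.resize(p["pixels"][150:290,270:430],None,fx=4,fy=4,interpolation=cv2.INTER_CUBIC))
E
python3 w.py
```

```text
t: 4.47
tcp_pos: [0.4222, -0.1279, 0.0437]
tool_rot: [-0.301, -3.127, -0.0]
contact_force: [0.1, -0.2, -1.0]
grip_width: 0.0005
finger_force: 0.0
4.525 [ 0.4225 -0.128   0.0442] toolx yaw 168.99 F [-0.   0.3 -0.4] w 8.266506169889198e-06
full lip in tool axes [-0.0499 -0.0036 -0.0158]
low lip in tool axes [-0.1405  0.211  -0.0156]
```

View pics/crop2.png

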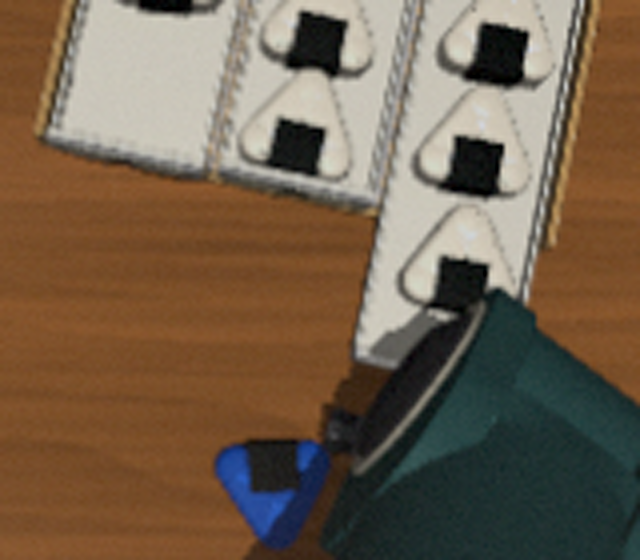

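The gripper is in front of the full lip and clear of the blue look-alike. I'll ease into contact and push slowly.

```bash
python3 -m creep '[[-0.006,-0.001,0,0],[-0.01,-0.001,0,0],[-0.006,-0.001,0,0],[-0.003,0,0,0],[-0.003,0,0,0],[-0.003,0,0,0],[-0.003,0,0,0],[-0.004,0,0,0],[-0.005,0,0,0],[-0.005,0,0,0],[-0.005,0,0,0],[-0.005,0,0,0],[-0.005,0,0,0],[-0.005,0,0,0]]'
python3 w.py
```

```text
t: 6.28
tcp_pos: [0.4885, -0.1441, 0.0433]
tool_rot: [-0.302, -3.127, 0.0]
contact_force: [-2.8, -1.1, -0.8]
grip_width: -0.0001
finger_force: 0.8
6.275 [ 0.4885 -0.1441  0.0433] toolx yaw 168.98 F [-2.8 -1.1 -0.8] w -6.876197370052002e-05
full lip in tool axes [ 0.018  -0.0004 -0.0167]
low lip in tool axes [-0.0726  0.2143 -0.0167]
```

```bash
python3 -m creep '[[-0.005,0,0,0],[-0.005,0,0,0],[-0.005,0,0,0],[-0.005,0,0,0],[-0.005,0,0,0],[-0.005,0,0,0],[-0.005,0,0,0],[-0.004,0,0,0],[-0.003,0,0,0],[-0.002,0,0,0],[-0.002,0,0,0]]'
python3 - <<'E'
from h import *
p=r.get_image("scene"); cv2.imwrite("pics/sc3.png",cv2.resize(p["pixels"][130:290,200:400],None,fx=4,fy=3.75,interpolation=cv2.INTER_CUBIC))
E
python3 w.py
```

```text
t: 7.65
tcp_pos: [0.5334, -0.1529, 0.0434]
tool_rot: [0.302, 3.127, -0.0]
contact_force: [-2.4, -0.5, 0.3]
grip_width: 0.0002
finger_force: 0.8
7.7 [ 0.5337 -0.1528  0.0434] toolx yaw 168.98 F [-1.2 -0.4 -0.3] w -0.00017010931989571115
full lip in tool axes [ 0.064  -0.0005 -0.0167]
low lip in tool axes [-0.0266  0.2142 -0.0166]
```

View pics/sc3.png

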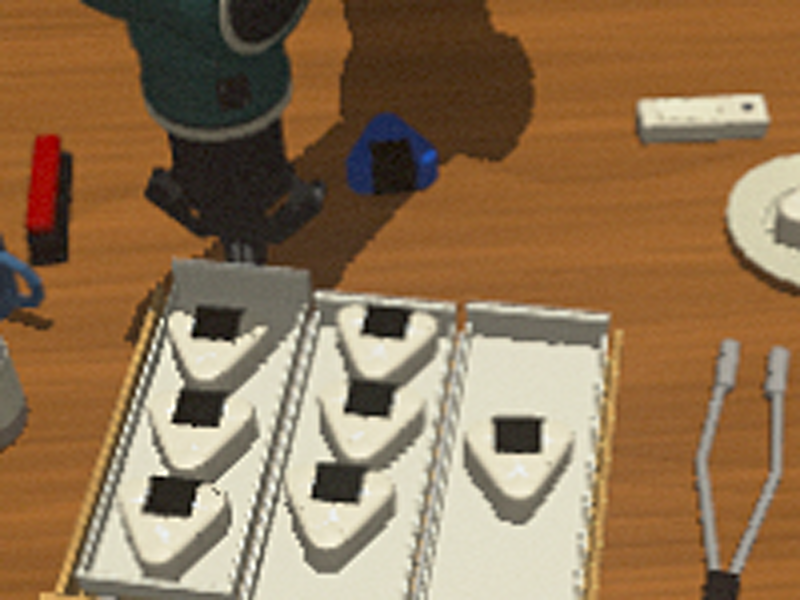

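The tray is nearly home, about 10 mm short judging by the middle lip line. I'll finish in small steps and watch the force.

```bash
python3 -m creep '[[-0.002,0,0,0],[-0.002,0,0,0],[-0.0015,0,0,0],[-0.0015,0,0,0],[-0.001,0,0,0]]' | grep -E "tcp_pos|contact"; python3 w.py|head -1
```

```text
tcp_pos: [0.5413, -0.1544, 0.0433]
contact_force: [-1.6, 0.0, 1.1]
8.325 [ 0.5413 -0.1544  0.0433] toolx yaw 168.98 F [-1.6  0.   1.1] w 2.917495608821988e-05
```

```bash
python3 -m creep '[[-0.001,0,0,0],[-0.001,0,0,0]]' | grep -E "tcp_pos|contact"
```

```text
tcp_pos: [0.5432, -0.1548, 0.0433]
contact_force: [-1.6, -0.1, -0.6]
```

```bash
python3 -m creep '[[-0.001,0,0,0],[-0.001,0,0,0]]' | grep -E "tcp_pos|contact"
```

```text
tcp_pos: [0.5452, -0.1551, 0.0433]
contact_force: [-1.7, -0.1, 0.3]
```

```bash
python3 -m creep '[[-0.001,0,0,0],[-0.001,0,0,0]]' | grep -E "tcp_pos|contact"
```

```text
tcp_pos: [0.5472, -0.1555, 0.0433]
contact_force: [-1.6, -0.7, -0.5]
```

```bash
python3 -m creep '[[-0.001,0,0,0],[-0.001,0,0,0]]' | grep -E "tcp_pos|contact"
```

```text
tcp_pos: [0.5491, -0.1559, 0.0433]
contact_force: [-1.4, -0.1, 1.7]
```

```bash
python3 -m creep '[[-0.001,0,0,0],[-0.001,0,0,0]]' | grep -E "tcp_pos|contact"
```

```text
tcp_pos: [0.5506, -0.1562, 0.0433]
contact_force: [-8.9, 1.2, 8.0]
```

The force jumped at the stop, so the full tray is home. I'll back off, rise and move above the inside of the low lip.

```bash
python3 -m creep '[[0.003,0,0,0],[0.01,0,0,0],[0.012,0,0,0],[0,0,-0.03,0],[0,0,-0.04,0],[0,0,-0.02,0],[0,0.02,0,0],[-0.007,0.028,0,0],[-0.007,0.028,0,0],[-0.008,0.028,0,0],[-0.008,0.028,0,0],[-0.008,0.028,0,0],[-0.008,0.028,0,0],[-0.008,0.026,0,0],[0,0,0.015,0],[0,0,0.015,0],[0,0,0,0]]'
python3 w.py
python3 - <<'E'
from h import *
p=r.get_image("scene"); cv2.imwrite("pics/sc4.png",cv2.resize(p["pixels"][150:290,200:380],None,fx=4.4,fy=4.2,interpolation=cv2.INTER_CUBIC))
p=r.get_image("top");cv2.imwrite("pics/top4.png",cv2.resize(p["pixels"][140:250,270:430],None,fx=5,fy=5,interpolation=cv2.INTER_CUBIC))
E
```

```text
t: 11.7
tcp_pos: [0.6191, 0.0472, 0.1019]
tool_rot: [-0.304, -3.125, 0.002]
contact_force: [0.0, -0.4, -0.3]
grip_width: -0.0
finger_force: 0.0
11.7 [0.6191 0.0472 0.1019] toolx yaw 168.9 F [ 0.  -0.4 -0.3] w -3.44812207789262e-05
full lip in tool axes [ 0.1092 -0.2133  0.0424]
low lip in tool axes [0.019  0.0015 0.0419]
```

View pics/sc4.png

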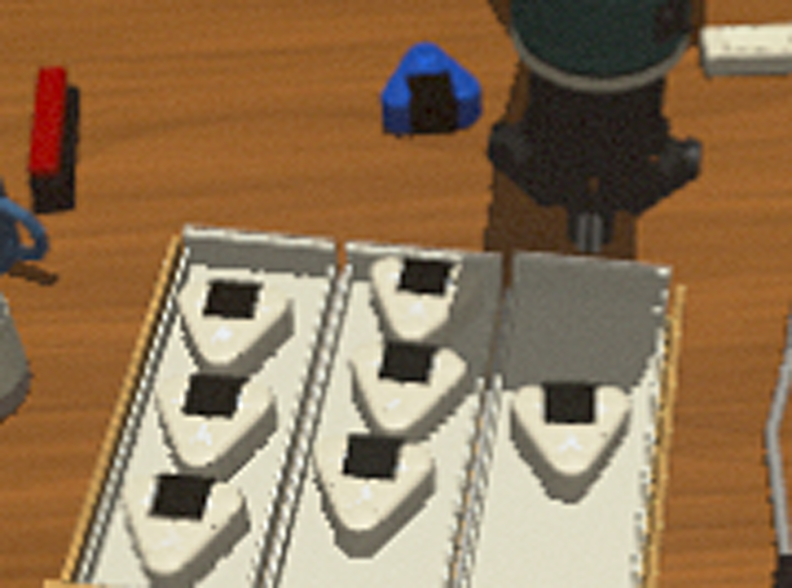

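View pics/top4.png

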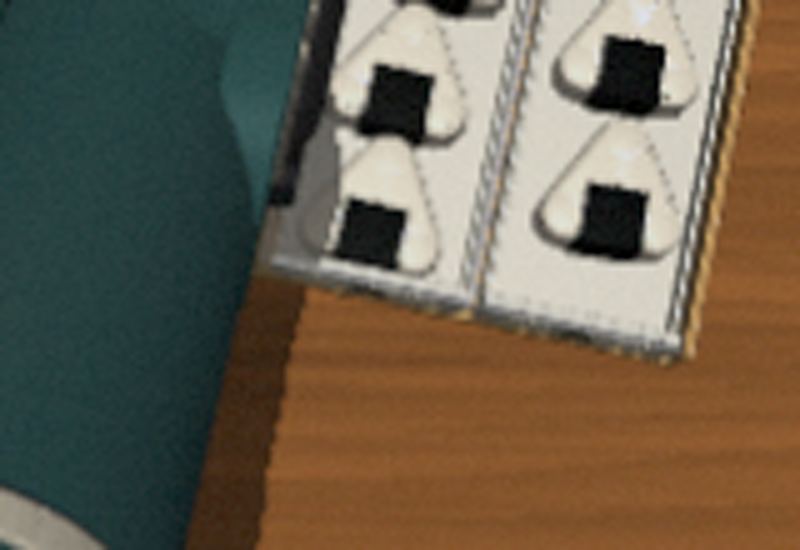

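The full tray is flush with the base front, in line with the middle lip, and the fingertips are above the low tray in front of its ball. I'll shift 6 mm further in and go down slowly.

```bash
python3 -m creep '[[-0.006,0.001,0,0],[0,0,0.015,0],[0,0,0.015,0],[0,0,0.015,0],[0,0,0.01,0],[0,0,0.008,0],[0,0,0,0]]'
python3 w.py|tail -1
```

```text
t: 12.68
tcp_pos: [0.6263, 0.048, 0.0398]
tool_rot: [-0.302, -3.126, 0.001]
contact_force: [-0.5, -0.3, 0.2]
grip_width: -0.0001
finger_force: 0.0
low lip in tool axes [ 0.026  -0.0007 -0.0202]
```

```bash
python3 -m creep '[[0.003,0,0.001,0],[0.003,0,0,0],[0.003,0,0,0],[0.003,0,0,0],[0.003,0,0,0],[0.003,0,0,0],[0.003,0,0,0],[0.004,0,0,0],[0.005,0,0,0],[0.005,0,0,0],[0.005,0,0,0],[0.005,0,0,0],[0.005,0,0,0],[0.005,0,0,0]]'
python3 w.py|tail -1
```

```text
t: 14.42
tcp_pos: [0.5722, 0.0587, 0.0393]
tool_rot: [-0.302, -3.127, 0.0]
contact_force: [2.0, 0.5, -0.1]
grip_width: -0.0001
finger_force: 0.8
low lip in tool axes [-0.0292 -0.0008 -0.0207]
```

```bash
python3 -m creep '[[0.005,0,0,0],[0.005,0,0,0],[0.005,0,0,0],[0.005,0,0,0],[0.005,0,0,0],[0.005,0,0,0],[0.005,0,0,0],[0.005,0,0,0],[0.005,0,0,0],[0.005,0,0,0],[0.004,0,0,0],[0.003,0,0,0],[0.003,0,0,0],[0.002,0,0,0],[0.002,0,0,0],[0.002,0,0,0]]'
python3 w.py|tail -1
```

```text
t: 16.42
tcp_pos: [0.5076, 0.0712, 0.0393]
tool_rot: [0.302, 3.127, -0.0]
contact_force: [1.5, 1.5, -0.0]
grip_width: 0.0001
finger_force: 0.8
low lip in tool axes [-0.095  -0.0008 -0.0207]
```

```bash
python3 -m creep '[[0.0015,0,0,0],[0.0015,0,0,0]]' | grep -E "tcp_pos|contact"
```

```text
tcp_pos: [0.5048, 0.0718, 0.0393]
contact_force: [7.7, -1.2, -2.3]
```

```bash
python3 -m creep '[[0.0015,0,0,0],[0.0015,0,0,0]]' | grep -E "tcp_pos|contact"
```

```text
tcp_pos: [0.5047, 0.0717, 0.0398]
contact_force: [26.4, -4.7, -19.0]
```

The force rose at the stop. I'll relax inward, lift out straight up and check by picture.

```bash
python3 -m creep '[[-0.003,0,0,0],[-0.006,0,0,0],[0,0,-0.015,0],[0,0,-0.03,0],[0,0,-0.04,0],[0,0,-0.04,0],[0.03,0.03,-0.03,0],[0.04,0.04,0,0],[0.04,0.04,0,0],[0,0.05,0,0],[0,0.05,0,0],[0,0.05,0,0],[0,0,0,0]]'
python3 - <<'E'
from h import *
p=r.get_image("top");cv2.imwrite("pics/top5.png",cv2.resize(p["pixels"][80:300,170:490],None,fx=2.5,fy=2.5,interpolation=cv2.INTER_CUBIC))
import pickle; pickle.dump(p,open("top5.pkl","wb"))
E
python3 w.py
```

```text
t: 18.55
tcp_pos: [0.4518, 0.3499, 0.1945]
tool_rot: [0.295, 3.127, -0.001]
contact_force: [-0.1, -0.9, -1.3]
grip_width: -0.0003
finger_force: 0.0
18.6 [0.452  0.3476 0.1946] toolx yaw 169.07 F [-0.7 -1.   0.4] w -0.0002806509171318028
full lip in tool axes [-0.111  -0.4762  0.135 ]
low lip in tool axes [-0.2019 -0.2617  0.1348]
```

View pics/top5.png

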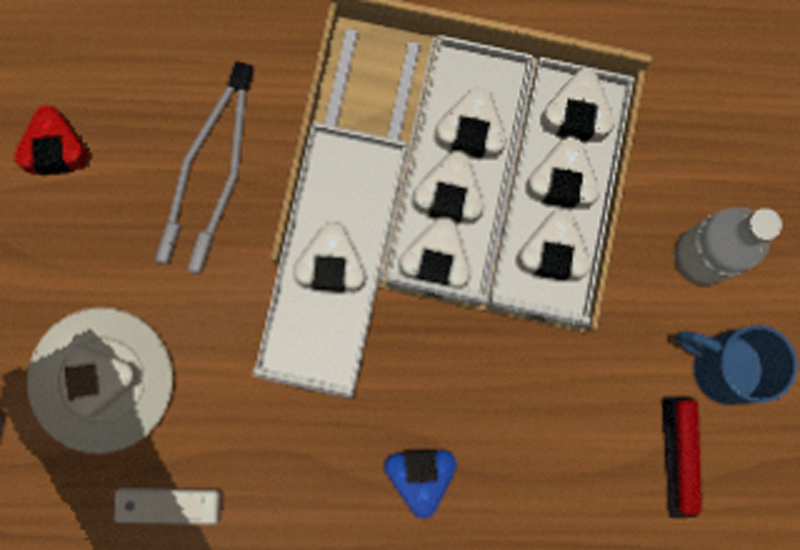

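The low tray is drawn out, with its lip at about crop (255,377)-(353,397). The other two are flush and the bystanders haven't moved. I'll check the extension numerically.

```bash
python3 - <<'E'
from h import *
import pickle; p=pickle.load(open("top5.pkl","rb"))
P=pix2w(p,np.array([(255,376),(353,395)])/2.5+[169.8,79.8],.06);m=P.mean(0);d=np.array([.6007,.0523,.06])-m
print(P.round(4),np.linalg.norm(d), np.degrees(np.arctan2(d[1],d[0])))
E
```

```text
[[0.4955 0.1207 0.06  ]
 [0.4786 0.0243 0.06  ]] 0.11540831341860988 -10.064285292460438
```

```bash
python3 -c "
from bench import r
print(r.sign_off())"
```

```text
the job is handed in; nothing more can be done
None
```

I pushed the refilled tray home until it met its stop, and drew the nearly sold-out tray out until it met its stop (about 115 mm by camera against the nominal 120 mm). In the last picture the rice balls, third tray and other items looked undisturbed. I handed the job in shortly after 18.6 s; no verdict was returned.

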